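# Make up the wash kit and the spice-refill kit

## Robot

A 6-joint arm with a two-finger parallel gripper is mounted at the origin on the work surface. World frame = base frame: x ahead of the robot, y to its left, z up, the work surface at z = 0. Lengths are in mm, angles in rad, forces in N, time in s.
With the tool pointing down it reaches from about 275 to 1000 mm from the base axis. Payload 8.4 kg.
Tool frame: the origin (TCP) lies midway between the tips of the shut fingers; the grasp point (between the pads) lies 19 mm behind it; z points along the fingers, y is the direction in which the jaws open and shut (so a half turn about z gives the same grasp; the last joint's range is limited). The gripper opens to 85 mm and grips with 20 to 120 N. Pads are 22 mm wide; open, the fingers measure 114 mm over their backs; the gripper's body (76 mm by 85 mm) begins 54 mm behind the grasp point. The pads swing forward as they close: fully open they stand 13 mm farther back than shut.
Start: joints at [1.223, 0.353, 1.633, -0, 1.155, -0.002], TCP at [211.842, 588.006, 231.281] pointing down, gripper open.
Joint ranges: [-2.63, 2.63], [-0.92, 2.1], [0.06, 2.66], [-1.3, 4.44], [0, 2.69], [-3.02, 3.02]. Speed limits (rad/s): [2.22, 2.22, 2.79, 3.14, 3.14, 3.14].

## Interface

Orientations are given as [roll, pitch, yaw] about the fixed x, y, z axes, in that order (R = Rz(yaw) Ry(pitch) Rx(roll)).
In Python, from rig import r gives the robot as it stands.
- The arm moves only by the tool play_rows, never from a script. Its argument "moves" is a list of rows, each a list of 3 entries, a list of its own where there are three numbers: the turn, a rotation vector about the tool's x, y, z in degrees, then the shift along the tool's x, y, z in mm, then the opening, from 0 (shut) to 1 (fully open). A call has 1 to 20 rows; each row is the pose to reach, as a shift and turn from the pose measured when the call began, along the tool's axes at that moment; what a row does not reach only later rows make up. A row lasts 1/10 s, in which the tool goes at most 50 mm and 8.59 degrees, less where a joint would pass 70% of its speed; a pose out of reach is approached as far as the arm can. A call with a gripper value outside its range is refused whole. The fingers move at their own pace and stop on an object; "newtons" is the grip in N (left out, the last holds). Time passes only in rows, so rows that repeat a pose let the fingers close. It gives the time, the measured TCP pose, the force and the opening at its end, in the units of the state.
- r.sense(): the state, without advancing time (a new reading comes with each control period).
- r.grab_frame(name): name is "scene" or "top"; returns a dict with "color" (384x512x3 uint8, red, green, blue), "K" (3x3 intrinsics, pixels), "k1" (the pictures are not rectified: a ray, as slopes to the right and down, at radius r is drawn at 1 + k1 r^2 times it, then the intrinsics apply), "rvec" (rotation vector, rad) and "tvec" (3), from world to camera coordinates, as OpenCV has them. Camera axes: x right, y down, z forward; pixel columns grow to the right and rows downward; lengths in mm; the calibration is good to about 2 mm. A picture is of the moment at which its call begins. There is no depth.
- r.sign_off(): hands the job in, once; it reports no verdict.
Trained networks look in a picture, given as the dict that the camera call returned (one of the last four; its "shot" number tells which), for a name from the list of things; names that differ only in an ending like _2 or _b are one class to them, and where a whole thing is asked for, a point or a joint stands for the part that bears it (a point fixed in the world has none). Each returns a list of dicts, best first, with "conf" (0 to 1); they miss things now and then, are a little off and sometimes report something else, mostly with a low value. They report only what shows in the picture. A call takes as long as a camera call. They do not tell look-alikes from the thing itself.
- r.silhouettes(picture, name): "mask" (384x512 bool, what is visible of it) and "location" ([column, row] in pixels, amid what is visible of it).
The state is a dict: "clock": time; "qpos": joint angles; "qvel": joint speeds; "joint_efforts": joint torques, N m; "eef_pos": TCP position; "tcp_rot": TCP orientation; "contact_force": force on the tool from outside, world axes, zero at the start; "wrist_torque": the same for the moment, N m; "opening": opening from 0.0 (shut) to 1.0 (fully open).
Only numpy, scipy, OpenCV 4.12 (cv2) and the standard library are available. Lean on these libraries where they do the work, as an engineer would, in place of code of your own. Each camera call takes 0.05 s, during which the arm holds its last target.

## Task

Make up the two kits on the pantry shelf. Blue tray, wash kit: one orange clothes peg lying flat in the small bay, and the scrubbing brush, bristles down, in the wide bay. Green tray, spice-refill kit: the other orange peg flat in its small bay, and the red-capped spice jar, upright, and the steel funnel, standing on its wide mouth, side by side in its wide bay, all resting on the tray floor; leave the brown wooden peg and the black-capped jar where they are.

Things in the scene. Friction and masses are not known exactly. Their poses are not given: they have to be found in the camera images.
- peg_a_mid (a point): An orange plastic clothes peg, lying on its side, 82 mm long along its x axis (jaws at +x, legs splayed to 30 mm at the -x end), 14 mm high as it lies, 16 mm wide across y with parallel sides for 11 mm either way from the middle, about 18 g. The point is at its middle, half-way up (7 mm above its underside); z up. The two orange pegs are alike: either may go in either tray, one in each.
- peg_b_mid (a point): The other orange plastic clothes peg, exactly like the first: 82 mm long along its x axis (jaws at +x, legs splayed to 30 mm at the -x end), 14 mm high as it lies, 16 mm wide across y with parallel sides for 11 mm either way from the middle, about 18 g. The point is at its middle, half-way up (7 mm above its underside); z up.
- brush_mid (a point): Wooden scrubbing brush with a white bristle block below, lying bristles down: 96 mm long (x), 46 mm wide (y), 40 mm high, rigid, about 110 g; the wooden back is the upper 20 mm, the bristle block 90 x 42 mm. Point at its centre, 20 mm above the underside; z up.
- red_jar_mid (a point): Glass spice jar with a RED cap and red-brown filling, 44 mm across, 66 mm tall, about 120 g, standing; point on its axis half-way up (33 mm above the base); z up. The glass body is 50 mm tall, the cap 41 mm across above it.
- funnel_mid (a point): Stainless steel funnel standing on its wide mouth, spout up: 68 mm tall, mouth 70 mm across with a 5 mm high rim, then a cone narrowing to 18 mm across at 34 mm height, then a straight spout 16 mm across from 40 mm to 68 mm height, about 80 g. Grip it by the spout. Point on its axis, 34 mm above the mouth; z up.
- blue_tray: Blue plastic kit tray, fixed, 228 (x) x 124 (y) x 14 mm high, floor and walls 4 mm thick. A divider as high as the walls, at x = -32 mm, 4 mm thick, parts a small bay (76 x 116 mm inside, x -110 to -34, centre -72 mm) from a wide bay (140 x 116 mm, x -30 to +110, centre +40 mm). Origin: centre of its underside; x from small bay to wide bay, y across, z up.
- green_tray: Green plastic kit tray, fixed, 228 (x) x 124 (y) x 14 mm high, floor and walls 4 mm thick. A divider as high as the walls, at x = -32 mm, 4 mm thick, parts a small bay (76 x 116 mm inside, x -110 to -34, centre -72 mm) from a wide bay (140 x 116 mm, x -30 to +110, centre +40 mm). Origin: centre of its underside; x from small bay to wide bay, y across, z up.
- wood_peg_mid (a point): Bystander: a dark brown wooden clothes peg of the same shape as the orange ones, loose; leave it where it is (not moved over 30 mm).
- black_jar_mid (a point): Bystander: glass spice jar with a BLACK cap and yellowish filling, same size as the red-capped one, loose; leave it where it is (not moved over 30 mm). 44 mm across, 66 mm tall, about 120 g, standing; point on its axis half-way up (33 mm above the base); z up. The glass body is 50 mm tall, the cap 41 mm across above it.
There are look-alikes about, which are no part of the job. There is more than one size of the part that bears funnel_mid; the job needs the smaller.

How it is judged:
By the outcome, as a careful person would: the job done as asked, in the order asked, and still so for the second after the job is handed in, with the robot touching nothing.
It also fails if it takes over 131 s, if anything falls off the work surface, if the arm or the gripper's body presses on something with over 40 N, if the wrist force passes 120 N, or if a joint passes its speed limit or range.

## Working session

There is one attempt and no reset: what is moved stays moved. The work goes in short steps, Python scripts to look and compute and a tool call to move; the robot and the scene stay as the last step left them, time stands still between calls to the robot, and variables do not carry over. Pictures are saved under pics/ and viewed, and the job is handed in when it is done.

Besides the shell and the picture viewer there is one more tool, called after ">>>" as name(argument=value, ...) on one line, values as JSON. play_rows: Moves the arm, as the interface text tells. Its arguments: {"type":"object","properties":{"moves":{"type":"array"},"newtons":{"type":"number"}},"required":["moves"]}

```bash
ls; mkdir -p pics
python3 - <<'E'
from rig import r
import cv2
print(r.sense())
for n in("scene","top"):
    f=r.grab_frame(n); print(n,f["K"],f["k1"],f["rvec"],f["tvec"],f["shot"])
    cv2.imwrite(f"pics/{n}0.png",cv2.resize(f["color"][:,:,::-1],(800,600),interpolation=cv2.INTER_CUBIC))
E
```

```text
pics
{'clock': 0.0, 'qpos': array([ 1.22261630e+00,  3.53625022e-01,  1.63413211e+00,  2.13956349e-05,
        1.15520413e+00, -2.41509351e-03]), 'qvel': array([ 4.23630632e-04,  4.83583632e-04, -3.01104368e-04, -7.73893721e-05,
        2.99247470e-04, -1.22197067e-03]), 'joint_efforts': array([-1.34717287e-03, -6.05256200e+01, -3.42066371e+01, -4.64428820e-05,
        9.56946169e-03, -5.43084511e-08]), 'eef_pos': array([211.66329918, 587.56295706, 230.57699121]), 'tcp_rot': array([-3.14022409e+00, -2.28678084e-05,  2.79581906e+00]), 'contact_force': array([-0.94109317, -0.08666863,  0.30579519]), 'wrist_torque': array([-0.00779581,  0.04590385,  0.00279257]), 'opening': 0.9993639271380309}
scene [[350.42787103   0.         253.93971184]
 [  0.         350.42787103 187.71174491]
 [  0.           0.           1.        ]] 0.027566544275473427 [ 2.48562554  0.71073235 -0.22921379] [-532.5326783  -233.42749762 1061.87419647] 1
top [[396.5484015    0.         250.21603004]
 [  0.         396.5484015  192.81599277]
 [  0.           0.           1.        ]] 0.025768458575508767 [ 2.17845938 -2.19023135  0.14651735] [ -16.68425775  622.17682696 1064.73003142] 2
```

View pics/scene0.png

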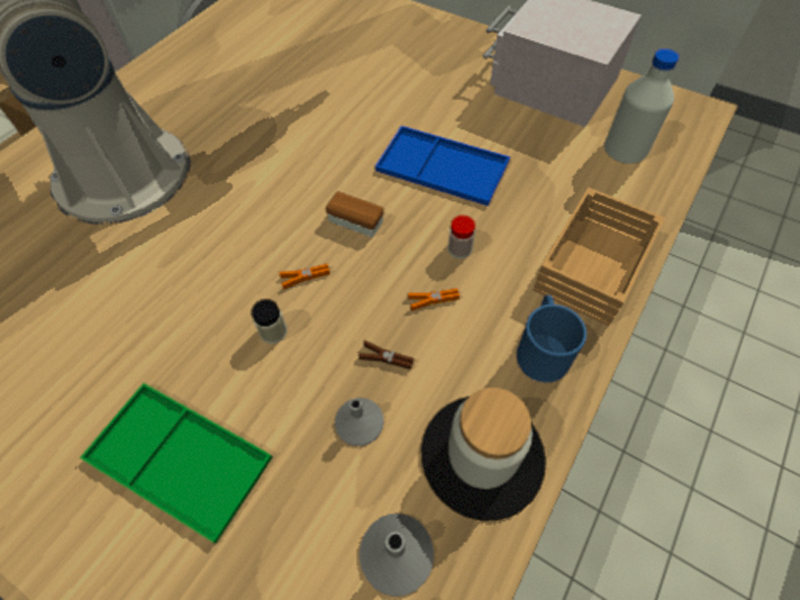

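View pics/top0.png

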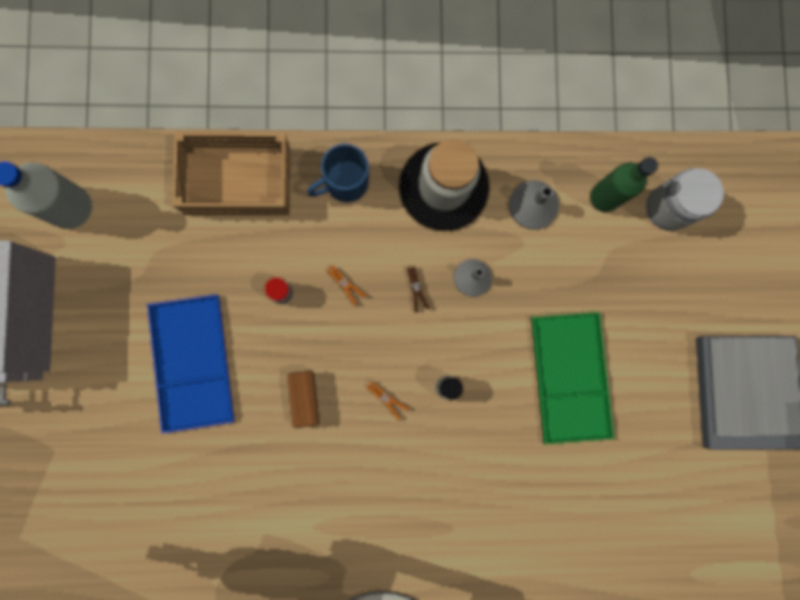

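```bash
cat > h.py <<'E'
from rig import r
import numpy as np, cv2
def grab(n): return r.grab_frame(n)
def proj(f,P):
    d=np.array([f["k1"],0,0,0,0],float)
    p,_=cv2.projectPoints(np.asarray(P,float).reshape(-1,1,3),np.array(f["rvec"],float),np.array(f["tvec"],float),np.array(f["K"],float),d)
    return p.reshape(-1,2)
def ray(f,uv,z):
    d=np.array([f["k1"],0,0,0,0],float)
    u=cv2.undistortPoints(np.asarray(uv,float).reshape(-1,1,2),np.array(f["K"],float),d).reshape(-1,2)
    R,_=cv2.Rodrigues(np.array(f["rvec"],float)); t=np.array(f["tvec"],float).reshape(3)
    C=-R.T@t; D=np.c_[u,np.ones(len(u))]@R
    s=(z-C[2])/D[:,2]
    return C+D*s[:,None]
E
python3 - <<'E'
from h import *
import pickle
fs={}
for n in("top","scene"):
    f=grab(n)
    for name in["peg_a_mid","brush_mid","red_jar_mid","funnel_mid","blue_tray","green_tray","wood_peg_mid","black_jar_mid"]:
        for o in r.silhouettes(f,name):
            m=o["mask"]
            z={"p":7,"b":20,"r":33,"f":20,"w":7}.get(name[0],7)
            if name=="black_jar_mid":z=33
            if "tray" in name:z=7
            ys,xs=np.nonzero(m)
            c=[xs.mean(),ys.mean()]
            w=ray(f,[c],z)[0]
            print(n,name,round(o["conf"],2),np.round(np.array(o["location"])*1.5625),m.sum(),np.round(w))
            fs.setdefault((n,name),[]).append((o["conf"],m))
    fs[n]=f
pickle.dump(fs,open("m.pkl","wb"))
E
```

```text
top peg_a_mid 0.7 [303. 400.] 595 [450. 136.   7.]
top peg_a_mid 0.42 [342. 282.] 173 [661.  65.   7.]
top brush_mid 0.64 [300. 400.] 596 [454. 134.  20.]
top red_jar_mid 0.65 [190. 364.] 3812 [517. 328.  33.]
top red_jar_mid 0.63 [277. 292.] 254 [643. 177.  33.]
top funnel_mid 0.94 [467. 279.] 448 [ 668. -168.   20.]
top funnel_mid 0.84 [533. 202.] 807 [ 801. -282.   20.]
top green_tray 0.75 [573. 383.] 3727 [ 485. -345.    7.]
top wood_peg_mid 0.46 [423. 286.] 145 [648. -67.   7.]
top black_jar_mid 0.62 [447. 386.] 188 [ 471. -121.   33.]
scene peg_a_mid 0.54 [432. 299.] 273 [656.  63.   7.]
scene brush_mid 0.7 [359. 213.] 682 [452. 137.  20.]
scene red_jar_mid 0.7 [458. 232.] 390 [643. 179.  33.]
scene funnel_mid 0.71 [394. 553.] 2038 [ 810. -288.   20.]
scene funnel_mid 0.7 [358. 420.] 730 [ 674. -173.   20.]
scene blue_tray 0.73 [446. 159.] 2560 [523. 336.   7.]
scene green_tray 0.98 [182. 456.] 6345 [ 495. -346.    7.]
scene black_jar_mid 0.98 [270. 314.] 463 [ 470. -119.   33.]
```

```bash
cat > fit.py <<'E'
from h import *
from scipy.optimize import minimize
S=4
def render(f,polys):
    im=np.zeros((384*S,512*S),np.uint8)
    for P in polys:
        h=cv2.convexHull(proj(f,P).astype(np.float32))[:,0]
        cv2.fillConvexPoly(im,np.round((h+.5)*S-.5).astype(np.int32),255)
    return cv2.resize(im,(512,384),interpolation=cv2.INTER_AREA)/255.
def box(x0,x1,y0,y1,z0,z1):
    return np.array([[x,y,z] for x in(x0,x1) for y in(y0,y1) for z in(z0,z1)],float)
def disc(rr,z): 
    a=np.linspace(0,2*np.pi,32); return np.c_[rr*np.cos(a),rr*np.sin(a),0*a+z]
def prism(poly,z0,z1):
    p=np.array(poly,float); return np.vstack([np.c_[p,0*p[:,0]+z] for z in(z0,z1)])
M={"tray":[box(-114,114,-62,62,0,14)],
 "peg":[prism([(41,-7),(41,7),(11,8),(-11,8),(-11,-8),(11,-8)],0,14),prism([(-11,8),(-11,-2),(-41,8),(-41,15)],0,14),prism([(-11,-8),(-11,2),(-41,-8),(-41,-15)],0,14)],
 "brush":[box(-48,48,-23,23,20,40),box(-45,45,-21,21,0,20)],
 "jar":[np.vstack([disc(22,0),disc(22,50)]),np.vstack([disc(20.5,50),disc(20.5,66)])],
 "funnel":[np.vstack([disc(35,0),disc(35,5)]),np.vstack([disc(35,5),disc(9,34)]),np.vstack([disc(8,34),disc(8,68)])]}
def tf(P,x,y,a):
    c,s=np.cos(a),np.sin(a); Q=P.copy(); Q[:,0]=c*P[:,0]-s*P[:,1]+x; Q[:,1]=s*P[:,0]+c*P[:,1]+y; return Q
def fit(model,obs,x,y,a,z=0,fixyaw=False):
    def cost(p,full=False):
        ps=[tf(P+[0,0,z],p[0],p[1],a if fixyaw else p[2]/100) for P in M[model]]
        o=[]
        for f,m in obs:
            q=render(f,ps); o.append(np.minimum(q,m).sum()/np.maximum(q,m).sum())
        return o if full else -sum(o)
    p0=[x,y,a*100]
    sx=np.array([p0,[x+6,y,a*100],[x,y+6,a*100],[x,y,a*100+15]],float)
    if fixyaw: p0=p0[:2]; sx=sx[:3,:2]
    R=minimize(cost,p0,method="Nelder-Mead",options=dict(initial_simplex=sx,xatol=.1,fatol=1e-4,maxiter=200))
    return R.x[0],R.x[1],(a if fixyaw else R.x[2]/100),cost(R.x,True)
def near(f,m,xy,rad):
    out=np.zeros_like(m,np.uint8); c=proj(f,[[*xy,15]])[0]
    e=proj(f,[[xy[0]+rad,xy[1],15],[xy[0],xy[1]+rad,15]]); R=max(np.linalg.norm(e-c,axis=1))
    cv2.circle(out,tuple(int(v) for v in c),int(R),1,-1); return (m&(out>0)).astype(float)
def cmask(f,kind):
    h=cv2.cvtColor(f["color"],cv2.COLOR_RGB2HSV).astype(int); H,s,v=h[...,0],h[...,1],h[...,2]
    return {"orange":(H>=3)&(H<=16)&(s>200)&(v>100),"blue":(H>105)&(H<125)&(s>190),"green":(H>55)&(H<80)&(s>150)}[kind]
E
cat > a.py <<'E'
from fit import *
import pickle
fs=pickle.load(open("m.pkl","rb")); F=[fs["top"],fs["scene"]]
def best(n,name,xy):
    f=fs[n];c=proj(f,[[*xy,20]])[0]
    k=[(np.hypot(*(np.array([np.nonzero(m)[1].mean(),np.nonzero(m)[0].mean()])-c)),i) for i,(cf,m) in enumerate(fs.get((n,name),[]))]
    k=[i for d,i in k if d<12]; return fs[(n,name)][k[0]][1].astype(float) if k else None
for kind,xy in(("blue",(523,332)),("green",(490,-346))):
    obs=[(f,near(f,cmask(f,kind),xy,150)) for f in F]
    b=max((fit("tray",obs,*xy,a) for a in(0.1,-.1)),key=lambda t:sum(t[3])); print(kind,np.round(b[:3],3),np.round(b[3],3))
    for o in obs: print(" single",np.round(fit("tray",[o],*b[:3])[:3],3))
for xy in((661,65),(453,-10)):
    obs=[(f,near(f,cmask(f,"orange"),xy,55)) for f in F]
    print([int(o[1].sum()) for o in obs])
    rs=sorted((fit("peg",obs,*xy,a) for a in np.arange(0,6.28,.7)),key=lambda t:-sum(t[3])); 
    for b in rs[:2]: print("peg",np.round(b[:3],3),np.round(b[3],3))
    for o in obs: print(" single",np.round(fit("peg",[o],*rs[0][:3])[:3],3))
for mod,name,xy in(("brush","brush_mid",(452,135)),("jar","red_jar_mid",(643,178)),("jar","black_jar_mid",(470,-120)),("funnel","funnel_mid",(670,-170)),("funnel","funnel_mid",(805,-285))):
    obs=[(f,best(n,name,xy)) for f,n in zip(F,("top","scene"))]; obs=[o for o in obs if o[1] is not None]
    b=max((fit(mod,obs,*xy,a,fixyaw=mod!="brush") for a in(0.1,-.1)),key=lambda t:sum(t[3])); print(name,np.round(b[:3],3),np.round(b[3],3))
    for o in obs: print(" single",np.round(fit(mod,[o],*b[:3],fixyaw=mod!="brush")[:3],3))
E
python3 a.py
python3 - <<'E'
import pickle,cv2,numpy as np
fs=pickle.load(open("m.pkl","rb"))
a=fs["top"]["color"][120:290,80:410,::-1]
cv2.imwrite("pics/crop1.png",cv2.resize(a,(792,408),interpolation=cv2.INTER_CUBIC))
E
```

```text
blue [5.18000e+02 3.36105e+02 1.44000e-01] [0.874 0.913]
 single [5.21522e+02 3.33771e+02 1.24000e-01]
 single [5.18000e+02 3.36105e+02 1.44000e-01]
green [ 4.88127e+02 -3.43385e+02  8.60000e-02] [0.894 0.959]
 single [ 4.88127e+02 -3.43385e+02  8.60000e-02]
 single [ 4.88253e+02 -3.43091e+02  7.10000e-02]
[14, 176]
peg [658.036  65.414   0.721] [0.076 0.597]
peg [658.879  66.415   0.755] [0.077 0.596]
 single [660.16   64.208   0.694]
 single [657.981  65.397   0.72 ]
[1, 153]
peg [452.297  -7.56    0.834] [0.005 0.538]
peg [452.074  -7.757   0.855] [0.005 0.534]
 single [453.047  -7.56    0.89 ]
 single [452.289  -7.609   0.833]
brush_mid [4.55504e+02 1.33131e+02 7.40000e-02] [0.903 0.869]
 single [4.55504e+02 1.33131e+02 7.40000e-02]
 single [4.54259e+02 1.36729e+02 1.01000e-01]
red_jar_mid [6.43177e+02 1.77641e+02 1.00000e-01] [0.932 0.899]
 single [6.43177e+02 1.77641e+02 1.00000e-01]
 single [6.43186e+02 1.77603e+02 1.00000e-01]
black_jar_mid [ 4.71178e+02 -1.19412e+02  1.00000e-01] [0.758 0.914]
 single [ 4.71154e+02 -1.19424e+02  1.00000e-01]
 single [ 4.71126e+02 -1.19381e+02  1.00000e-01]
funnel_mid [ 6.70108e+02 -1.68963e+02 -1.00000e-01] [0.909 0.927]
 single [ 6.70187e+02 -1.70841e+02 -1.00000e-01]
 single [ 6.6909e+02 -1.6826e+02 -1.0000e-01]
funnel_mid [ 8.14227e+02 -2.92481e+02  1.00000e-01] [0.579 0.574]
 single [ 8.09727e+02 -2.85731e+02  1.00000e-01]
 single [ 8.14216e+02 -2.92503e+02  1.00000e-01]
```

View pics/crop1.png

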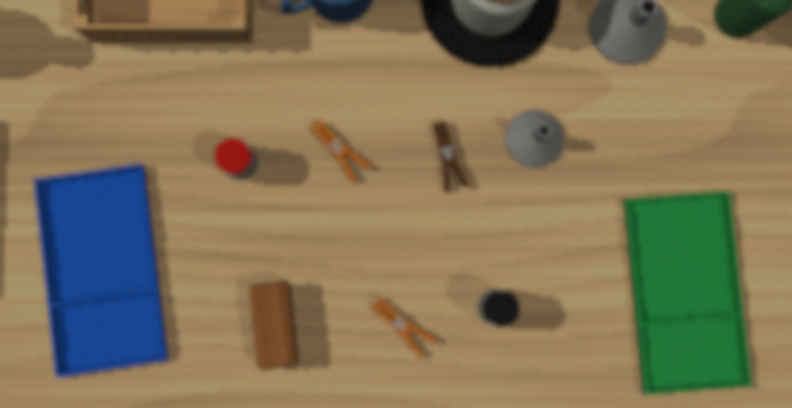

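```bash
sed -i 's/"orange":.*"blue"/"orange":(H>=3)\&(H<=14)\&(s>140)\&(v>90)\&(f["color"][...,0].astype(int)-f["color"][...,2]>95),"blue"/; s/(s>190)/(s>150)/; s/(s>150)}/(s>110)}/' fit.py
cat > b.py <<'E'
from fit import *
import pickle
fs=pickle.load(open("m.pkl","rb")); F=[fs["top"],fs["scene"]]
D=[]
for kind,xy in(("blue",(523,332)),("green",(490,-346))):
    obs=[(f,near(f,cmask(f,kind),xy,150)) for f in F]
    b=max((fit("tray",obs,*xy,a) for a in(0.15,0.05)),key=lambda t:sum(t[3])); print(kind,np.round(b[:3],3),np.round(b[3],3))
    for o in obs:
        s=max((fit("tray",[o],*xy,a) for a in(0.15,0.05)),key=lambda t:sum(t[3])); print(" single",np.round(s[:3],3),s[3])
    D.append(("tray",b))
for xy in((661,65),(453,-10)):
    obs=[(f,near(f,cmask(f,"orange"),xy,55)) for f in F]
    print([int(o[1].sum()) for o in obs])
    rs=sorted((fit("peg",obs,*xy,a) for a in np.arange(0,6.28,.7)),key=lambda t:-sum(t[3])); 
    for b in rs[:1]: print("peg",np.round(b[:3],3),np.round(b[3],3))
    for o in obs: print(" single",np.round(fit("peg",[o],*rs[0][:3])[:3],3))
    D.append(("peg",rs[0]))
D.append(("brush",(455,134,.08)));D.append(("funnel",(670,-169,0)));D.append(("jar",(643,177.6,0)))
for f,n in zip(F,("top","scene")):
    im=cv2.resize(f["color"][:,:,::-1],None,fx=4,fy=4,interpolation=cv2.INTER_CUBIC)
    for m,b in D:
        for P in M[m]:
            h=cv2.convexHull(((proj(f,tf(P,*b[:3]))+.5)*4).astype(np.float32))
            cv2.polylines(im,[h.astype(np.int32)],True,(255,255,0),1)
    if n=="top": im=im[640:1150,350:1610]
    else: im=im[300:1450,150:1450]
    cv2.imwrite(f"pics/ov_{n}.png",cv2.resize(im,None,fx=min(800/im.shape[1],600/im.shape[0]),fy=min(800/im.shape[1],600/im.shape[0]),interpolation=cv2.INTER_AREA))
E
python3 b.py
```

```text
blue [5.18463e+02 3.36763e+02 1.46000e-01] [0.917 0.938]
 single [5.19813e+02 3.34664e+02 1.39000e-01] [np.float64(0.9178705883056344)]
 single [5.19304e+02 3.38698e+02 1.47000e-01] [np.float64(0.9420839574451743)]
green [ 4.88085e+02 -3.43237e+02  7.10000e-02] [0.929 0.966]
 single [ 4.88962e+02 -3.43922e+02  8.20000e-02] [np.float64(0.929520203392949)]
 single [ 4.88505e+02 -3.42534e+02  7.00000e-02] [np.float64(0.9668926722296038)]
[87, 141]
peg [658.705  65.463   0.755] [0.473 0.477]
 single [658.882  65.599   0.756]
 single [658.291  65.086   0.757]
[87, 136]
peg [451.686  -8.279   0.867] [0.473 0.472]
 single [451.686  -8.279   0.867]
 single [451.578  -7.746   0.84 ]
```

View pics/ov_top.png

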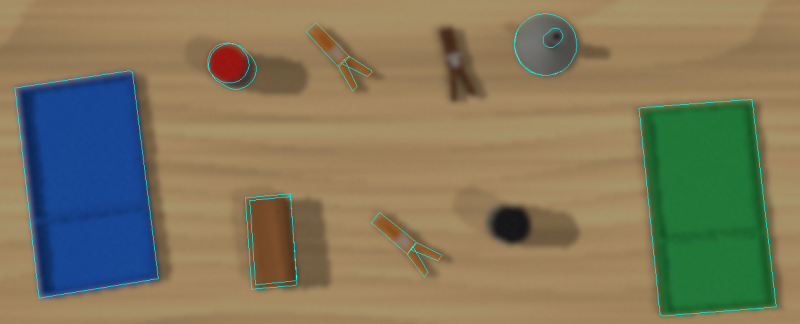

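View pics/ov_scene.png

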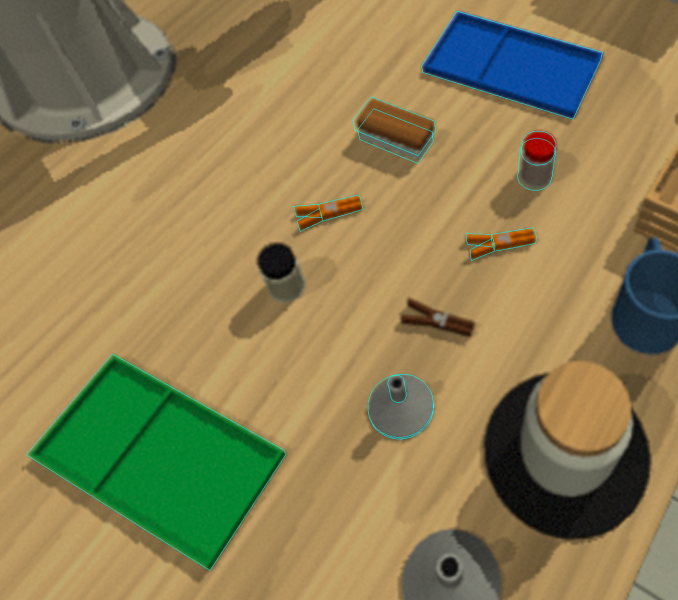

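```bash
cat > go.py <<'E'
import sys
from h import *
from scipy.spatial.transform import Rotation as Ro
def to(x,y,z,yaw):
    s=r.sense(); R0=Ro.from_euler("xyz",s["tcp_rot"]); T=Ro.from_euler("xyz",[np.pi,0,yaw])
    print("clock",round(s["clock"],2),"pos",np.round(s["eef_pos"],1),"rot",np.round(s["tcp_rot"],3),"open",round(s["opening"],3),"F",np.round(s["contact_force"],1))
    print("turn",np.round((R0.inv()*T).as_rotvec(degrees=True),1),"shift",np.round(R0.inv().apply(np.array([x,y,z])-s["eef_pos"]),1))
a=[float(v) for v in sys.argv[1:]]
to(*a)
E
python3 go.py 658.5 65.3 120 0.755
```

```text
clock 1.0 pos [211.8 588.  231.3] rot [-3.142 -0.     2.796] open 1.002 F [ 0.1 -0.4  0.1]
turn [ -0.    0.  116.9] shift [-597.4 -340.4  111.3]
```

>>> play_rows(moves=[[[0,0,8],[-40,-23,5],0.8],[[0,0,16],[-80,-46,10],0.6],[[0,0,24],[-120,-68,20],0.45],[[0,0,32],[-160,-91,30],0.45],[[0,0,40],[-200,-114,40],0.45],[[0,0,48],[-240,-137,50],0.45],[[0,0,56],[-280,-160,55],0.45],[[0,0,64],[-320,-182,60],0.45],[[0,0,72],[-360,-205,70],0.45],[[0,0,80],[-400,-228,80],0.45],[[0,0,88],[-440,-251,90],0.45],[[0,0,96],[-480,-274,95],0.45],[[0,0,104],[-520,-296,100],0.45],[[0,0,110],[-560,-319,105],0.45],[[0,0,117],[-585,-333,111],0.45],[[0,0,117],[-597,-340,111],0.45],[[0,0,117],[-597,-340,111],0.45],[[0,0,117],[-597,-340,111],0.45]], newtons=40)

```text
clock: 2.8
eef_pos: [657.6, 66.5, 120.3]
tcp_rot: [-3.141, 0.0, 0.756]
contact_force: [-0.9, 0.8, 0.3]
opening: 0.454
```

```bash
python3 go.py 658.5 65.3 4 0.755
```

```text
clock 2.8 pos [657.6  66.5 120.3] rot [-3.141  0.     0.756] open 0.454 F [-0.9  0.8  0.3]
turn [-0.   0.   0.1] shift [-1.000e-01  1.600e+00  1.163e+02]
```

>>> play_rows(moves=[[[0,0,0],[0,1.5,30],0.45],[[0,0,0],[0,1.5,60],0.45],[[0,0,0],[0,1.5,85],0.45],[[0,0,0],[0,1.5,104],0.45],[[0,0,0],[0,1.5,114],0.45],[[0,0,0],[0,1.5,116],0.45],[[0,0,0],[0,1.5,116],0.1],[[0,0,0],[0,1.5,116],0],[[0,0,0],[0,1.5,116],0],[[0,0,0],[0,1.5,116],0],[[0,0,0],[0,1.5,116],0],[[0,0,0],[0,1.5,116],0],[[0,0,0],[0,1.5,116],0],[[0,0,0],[0,1.5,116],0]], newtons=30)

```text
clock: 4.2
eef_pos: [659.4, 65.6, 5.6]
tcp_rot: [3.141, -0.001, 0.756]
contact_force: [-0.4, 1.8, 6.2]
opening: 0.175
```

```bash
python3 go.py 658.5 65.3 120 0.755
```

```text
clock 4.2 pos [659.4  65.6   5.6] rot [ 3.141e+00 -1.000e-03  7.560e-01] open 0.175 F [-0.4  1.8  6.2]
turn [ 0.  -0.1  0. ] shift [  -0.7   -0.3 -114.4]
```

>>> play_rows(moves=[[[0,0,0],[0,0,-15],0],[[0,0,0],[0,0,-40],0],[[0,0,0],[0,0,-75],0],[[0,0,0],[0,0,-105],0],[[0,0,0],[0,0,-115],0],[[0,0,0],[0,0,-115],0]])

```text
clock: 4.8
eef_pos: [660.4, 65.6, 123.0]
tcp_rot: [3.139, -0.004, 0.756]
contact_force: [-0.5, 0.0, -1.6]
opening: 0.175
```

```bash
python3 go.py 447.7 326.2 120 1.715; python3 -c "
from h import *
f=grab('scene');c=proj(f,[[658,65,120]])[0].astype(int);a=f['color'][max(0,c[1]-60):c[1]+80,c[0]-90:c[0]+90,::-1]
cv2.imwrite('pics/g1.png',cv2.resize(a,None,fx=4,fy=4,interpolation=cv2.INTER_CUBIC))"
```

```text
clock 4.8 pos [660.4  65.6 123. ] rot [ 3.139 -0.004  0.756] open 0.175 F [-0.5  0.  -1.6]
turn [  0.3  -0.2 -55. ] shift [  23.9 -335.6    2.3]
```

View pics/g1.png

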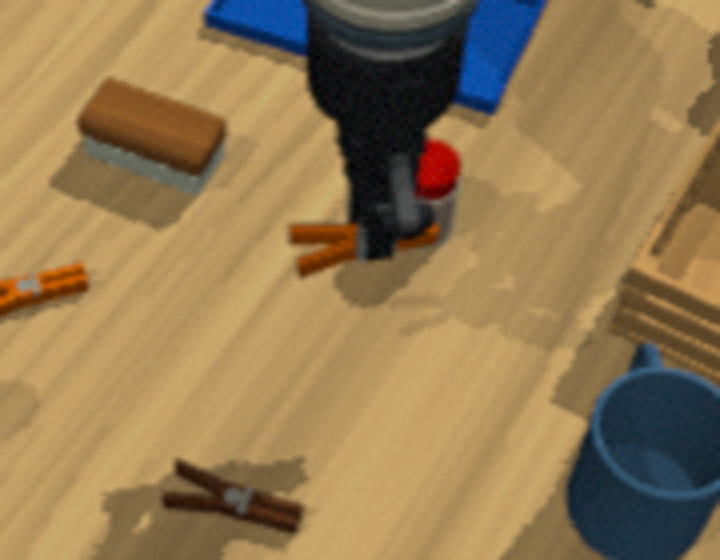

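>>> play_rows(moves=[[[0,0,-5],[2,-25,2],0],[[0,0,-12],[5,-60,2],0],[[0,0,-19],[7,-100,2],0],[[0,0,-26],[10,-140,2],0],[[0,0,-33],[13,-180,2],0],[[0,0,-40],[16,-220,2],0],[[0,0,-46],[19,-260,2],0],[[0,0,-52],[22,-300,2],0],[[0,0,-55],[24,-325,2],0],[[0,0,-55],[24,-335.5,2],0],[[0,0,-55],[24,-335.5,2],0],[[0,0,-55],[24,-335.5,2],0],[[0,0,-55],[24,-335.5,2],0]])

```text
clock: 6.15
eef_pos: [447.4, 325.2, 118.5]
tcp_rot: [3.14, -0.0, 1.714]
contact_force: [0.2, 0.6, 0.5]
opening: 0.172
```

```bash
python3 go.py 447.7 326.2 10 1.715
```

```text
clock 6.15 pos [447.4 325.2 118.5] rot [ 3.14  -0.     1.714] open 0.172 F [0.2 0.6 0.5]
turn [ 0.1 -0.  -0.1] shift [  1.    0.2 108.5]
```

>>> play_rows(moves=[[[0,0,0],[1,0,30],0],[[0,0,0],[1,0,60],0],[[0,0,0],[1,0,85],0],[[0,0,0],[1,0,100],0],[[0,0,0],[1,0,106],0],[[0,0,0],[1,0,109],0],[[0,0,0],[1,0,109],0],[[0,0,0],[1,0,109],0]])

```text
clock: 6.95
eef_pos: [448.2, 326.6, 10.5]
tcp_rot: [3.138, -0.001, 1.714]
contact_force: [-1.5, 0.0, 0.8]
opening: 0.171
```

>>> play_rows(moves=[[[0,0,0],[0,0,1],0.17],[[0,0,0],[0,0,1],0.25],[[0,0,0],[0,0,1],0.35],[[0,0,0],[0,0,1],0.35],[[0,0,0],[0,0,1],0.35],[[0,0,0],[0,0,-15],0.35],[[0,0,0],[0,0,-50],0.5],[[0,0,0],[0,0,-90],0.8],[[0,0,0],[0,0,-110],0.9],[[0,0,0],[0,0,-110],0.9]])

```text
clock: 7.95
eef_pos: [449.6, 327.7, 123.6]
tcp_rot: [3.133, -0.004, 1.714]
contact_force: [0.2, 0.4, -0.4]
opening: 0.9
```

```bash
python3 go.py 455 134.5 120 0.085;python3 go.py 455 134.5 120 3.2266; python3 -c "
from h import *
f=grab('scene');c=proj(f,[[460,250,20]])[0].astype(int);a=f['color'][max(0,c[1]-80):c[1]+70,c[0]-100:c[0]+100,::-1]
cv2.imwrite('pics/g2.png',cv2.resize(a,None,fx=4,fy=4,interpolation=cv2.INTER_CUBIC))"
```

```text
clock 7.95 pos [449.6 327.7 123.6] rot [ 3.133 -0.004  1.714] open 0.9 F [ 0.2  0.4 -0.4]
turn [ 0.2 -0.6 93.3] shift [-192.   -22.2    2.8]
clock 7.95 pos [449.6 327.7 123.6] rot [ 3.133 -0.004  1.714] open 0.9 F [ 0.2  0.4 -0.4]
turn [  0.5   0.2 -86.7] shift [-192.   -22.2    2.8]
```

View pics/g2.png

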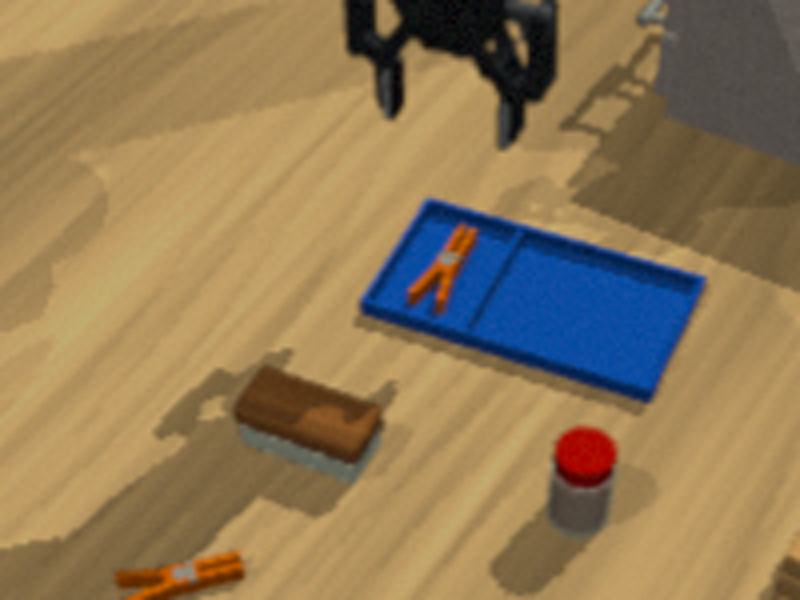

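>>> play_rows(moves=[[[0,0,-8],[-15,-2,0],0.9],[[0,0,-16],[-40,-4,0],0.95],[[0,0,-24],[-65,-7,1],0.95],[[0,0,-32],[-90,-10,1],0.95],[[0,0,-40],[-115,-13,2],0.95],[[0,0,-48],[-140,-16,2],0.95],[[0,0,-56],[-160,-18,2],0.95],[[0,0,-64],[-175,-20,3],0.95],[[0,0,-72],[-185,-21,3],0.95],[[0,0,-80],[-192,-22,3],0.95],[[0.5,0,-86.7],[-192,-22,3],0.95],[[0.5,0,-86.7],[-192,-22,3],0.95],[[0.5,0,-86.7],[-192,-22,3],0.95]])

```text
clock: 9.3
eef_pos: [453.6, 133.7, 117.3]
tcp_rot: [-3.138, -0.001, -3.06]
contact_force: [-0.1, -0.4, 0.9]
opening: 0.951
```

```bash
python3 go.py 455 134.5 8 3.2266
```

```text
clock 9.3 pos [453.6 133.7 117.3] rot [-3.138e+00 -1.000e-03 -3.060e+00] open 0.951 F [-0.1 -0.4  0.9]
turn [-0.2 -0.1 -0.2] shift [ -1.6   1.  109.3]
```

>>> play_rows(moves=[[[0,0,0],[-1.5,1,25],0.95],[[0,0,0],[-1.5,1,55],0.95],[[0,0,0],[-1.5,1,85],0.95],[[0,0,0],[-1.5,1,102],0.95],[[0,0,0],[-1.5,1,109],0.95],[[0,0,0],[-1.5,1,109],0.95],[[0,0,0],[-1.5,1,109],0.5],[[0,0,0],[-1.5,1,109],0.3],[[0,0,0],[-1.5,1,109],0.3],[[0,0,0],[-1.5,1,109],0.3],[[0,0,0],[-1.5,1,109],0.3],[[0,0,0],[-1.5,1,109],0.3],[[0,0,0],[-1.5,1,109],0.3],[[0,0,0],[-1.5,1,109],0.3]], newtons=40)

```text
clock: 10.7
eef_pos: [455.7, 134.7, 9.4]
tcp_rot: [-3.139, 0.001, -3.06]
contact_force: [-0.5, 0.0, 6.1]
opening: 0.535
```

>>> play_rows(moves=[[[0,0,0],[0,0,-15],0.3],[[0,0,0],[0,0,-40],0.3],[[0,0,0],[0,0,-75],0.3],[[0,0,0],[0,0,-105],0.3],[[0,0,0],[0,0,-112],0.3],[[0,0,0],[0,0,-112],0.3],[[0,0,0],[0,0,-112],0.3]])

```text
clock: 11.4
eef_pos: [454.9, 134.9, 120.7]
tcp_rot: [-3.138, 0.0, -3.06]
contact_force: [-0.1, 0.5, -0.6]
opening: 0.534
```

```bash
python3 go.py 558.6 342.2 120 3.2856;python3 -c "
from h import *
f=grab('scene');c=proj(f,[[455,180,70]])[0].astype(int);a=f['color'][max(0,c[1]-80):c[1]+70,c[0]-100:c[0]+100,::-1]
cv2.imwrite('pics/g3.png',cv2.resize(a,None,fx=4,fy=4,interpolation=cv2.INTER_CUBIC))"
```

```text
clock 11.4 pos [454.9 134.9 120.7] rot [-3.138  0.    -3.06 ] open 0.534 F [-0.1  0.5 -0.6]
turn [-0.2  0.  -3.6] shift [-1.202e+02  1.982e+02  1.000e-01]
```

View pics/g3.png

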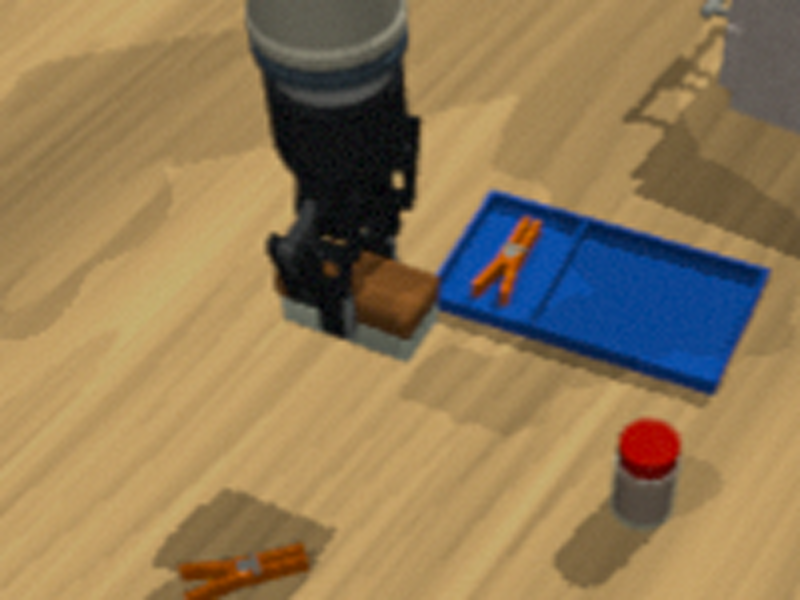

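>>> play_rows(moves=[[[0,0,0],[-10,17,0],0.3],[[0,0,-1],[-27,45,0],0.3],[[0,0,-2],[-46,75,0],0.3],[[0,0,-3],[-64,105,0],0.3],[[0,0,-3.6],[-82,135,0],0.3],[[0,0,-3.6],[-100,165,0],0.3],[[0,0,-3.6],[-113,187,0],0.3],[[0,0,-3.6],[-120,198,0],0.3],[[0,0,-3.6],[-120,198,0],0.3],[[0,0,-3.6],[-120,198,0],0.3],[[0,0,-3.6],[-120,198,0],0.3]])

```text
clock: 12.55
eef_pos: [557.4, 340.7, 119.1]
tcp_rot: [-3.138, -0.002, -2.998]
contact_force: [-0.5, -0.4, -0.8]
opening: 0.534
```

```bash
python3 go.py 558.6 342.2 13.5 3.2856
```

```text
clock 12.55 pos [557.4 340.7 119.1] rot [-3.138e+00 -2.000e-03 -2.998e+00] open 0.534 F [-0.5 -0.4 -0.8]
turn [-0.2 -0.1 -0. ] shift [ -1.7   1.8 105.6]
```

>>> play_rows(moves=[[[0,0,0],[-1,1,25],0.3],[[0,0,0],[-1.5,1.5,55],0.3],[[0,0,0],[-1.5,1.5,80],0.3],[[0,0,0],[-1.5,1.5,95],0.3],[[0,0,0],[-1.5,1.5,102],0.3],[[0,0,0],[-1.5,1.5,106],0.3],[[0,0,0],[-1.5,1.5,106],0.3],[[0,0,0],[-1.5,1.5,106],0.3]])

```text
clock: 13.35
eef_pos: [559.3, 342.3, 14.3]
tcp_rot: [-3.138, -0.0, -2.998]
contact_force: [-0.2, 0.2, -1.1]
opening: 0.532
```

>>> play_rows(moves=[[[0,0,0],[0,0,0],0.7],[[0,0,0],[0,0,0],0.8],[[0,0,0],[0,0,0],0.85],[[0,0,0],[0,0,0],0.85],[[0,0,0],[0,0,0],0.85],[[0,0,0],[0,0,-15],0.85],[[0,0,0],[0,0,-50],0.85],[[0,0,0],[0,0,-90],0.6],[[0,0,0],[0,0,-110],0.45],[[0,0,0],[0,0,-110],0.45]])

```text
clock: 14.35
eef_pos: [561.4, 344.0, 129.1]
tcp_rot: [-3.141, 0.006, -2.998]
contact_force: [0.1, 0.6, -0.1]
opening: 0.446
```

```bash
python3 go.py 451.8 -8 120 0.857;python3 -c "
from h import *
f=grab('scene');c=proj(f,[[520,300,30]])[0].astype(int);a=f['color'][max(0,c[1]-80):c[1]+70,c[0]-100:c[0]+100,::-1]
cv2.imwrite('pics/g4.png',cv2.resize(a,None,fx=4,fy=4,interpolation=cv2.INTER_CUBIC))"
```

```text
clock 14.35 pos [561.4 344.  129.1] rot [-3.141  0.006 -2.998] open 0.446 F [ 0.1  0.6 -0.1]
turn [  0.4   0.2 139.1] shift [ 159.  -332.7    8.4]
```

View pics/g4.png

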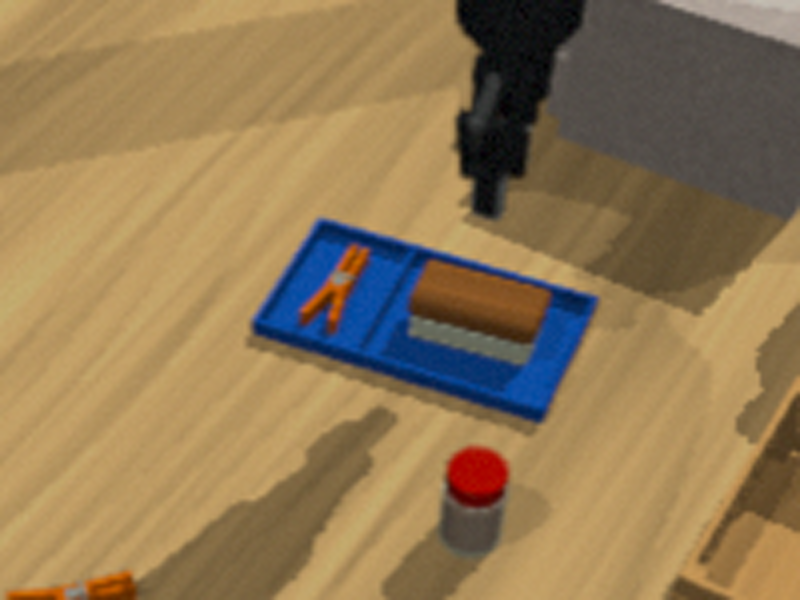

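>>> play_rows(moves=[[[0,0,8],[8,-17,0],0.45],[[0,0,16],[18,-37,0],0.45],[[0,0,24],[28,-60,0],0.45],[[0,0,32],[40,-84,0],0.45],[[0,0,40],[52,-108,2],0.45],[[0,0,48],[63,-132,2],0.45],[[0,0,56],[75,-156,3],0.45],[[0,0,64],[86,-180,3],0.45],[[0,0,72],[98,-204,4],0.45],[[0,0,80],[109,-228,5],0.45],[[0,0,88],[120,-250,6],0.45],[[0,0,96],[130,-272,7],0.45],[[0,0,104],[140,-292,8],0.45],[[0,0,112],[148,-310,8],0.45],[[0,0,120],[154,-323,8],0.45],[[0,0,128],[159,-332.5,8],0.45],[[0,0,136],[159,-332.5,8],0.45],[[0.4,0.2,139],[159,-332.5,8],0.45],[[0.4,0.2,139],[159,-332.5,8],0.45],[[0.4,0.2,139],[159,-332.5,8],0.45]])

```text
clock: 16.4
eef_pos: [450.0, -8.5, 118.3]
tcp_rot: [-3.14, 0.004, 0.861]
contact_force: [0.4, -0.6, -0.6]
opening: 0.447
```

```bash
python3 go.py 451.8 -8 4 0.857
```

```text
clock 16.4 pos [450.   -8.5 118.3] rot [-3.14   0.004  0.861] open 0.447 F [ 0.4 -0.6 -0.6]
turn [-0.1  0.2  0.2] shift [  1.9   1.2 114.3]
```

>>> play_rows(moves=[[[0,0,0],[2,1,30],0.45],[[0,0,0],[2,1,60],0.45],[[0,0,0],[2,1,85],0.45],[[0,0,0],[2,1,104],0.45],[[0,0,0],[2,1,112],0.45],[[0,0,0],[2,1,114],0.45],[[0,0,0],[2,1,114],0.1],[[0,0,0],[2,1,114],0],[[0,0,0],[2,1,114],0],[[0,0,0],[2,1,114],0],[[0,0,0],[2,1,114],0],[[0,0,0],[2,1,114],0],[[0,0,0],[2,1,114],0]], newtons=30)

```text
clock: 17.7
eef_pos: [452.3, -7.8, 5.1]
tcp_rot: [-3.141, 0.003, 0.861]
contact_force: [-0.8, -0.1, 8.2]
opening: 0.178
```

>>> play_rows(moves=[[[0,0,0],[0,0,-15],0],[[0,0,0],[0,0,-40],0],[[0,0,0],[0,0,-75],0],[[0,0,0],[0,0,-105],0],[[0,0,0],[0,0,-120],0],[[0,0,0],[0,0,-125],0],[[0,0,0],[0,0,-125],0]])

```text
clock: 18.4
eef_pos: [452.9, -7.7, 130.5]
tcp_rot: [3.141, 0.002, 0.861]
contact_force: [-0.7, -0.6, -0.9]
opening: 0.176
```

```bash
python3 go.py 416.6 -348.7 120 1.646;python3 -c "
from h import *
f=grab('scene');c=proj(f,[[451,0,70]])[0].astype(int);a=f['color'][max(0,c[1]-80):c[1]+70,c[0]-100:c[0]+100,::-1]
cv2.imwrite('pics/g5.png',cv2.resize(a,None,fx=4,fy=4,interpolation=cv2.INTER_CUBIC))"
```

```text
clock 18.4 pos [452.9  -7.7 130.5] rot [3.141e+00 2.000e-03 8.610e-01] open 0.176 F [-0.7 -0.6 -0.9]
turn [ -0.    0.1 -45. ] shift [-282.4  194.6   11.1]
```

View pics/g5.png

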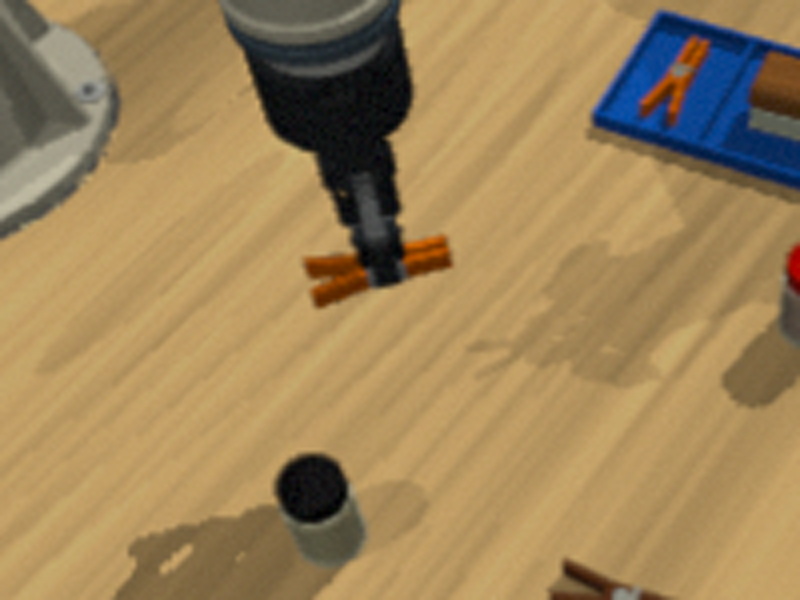

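>>> play_rows(moves=[[[0,0,-4],[-15,10,0],0],[[0,0,-10],[-42,29,0],0],[[0,0,-16],[-74,51,2],0],[[0,0,-22],[-106,73,3],0],[[0,0,-28],[-138,95,4],0],[[0,0,-34],[-170,117,6],0],[[0,0,-39],[-202,139,7],0],[[0,0,-43],[-234,161,8],0],[[0,0,-45],[-260,179,10],0],[[0,0,-45],[-277,191,11],0],[[0,0,-45],[-282.5,194.5,11],0],[[0,0,-45],[-282.5,194.5,11],0],[[0,0,-45],[-282.5,194.5,11],0],[[0,0,-45],[-282.5,194.5,11],0]])

```text
clock: 19.85
eef_pos: [415.8, -347.5, 119.1]
tcp_rot: [-3.138, 0.0, 1.648]
contact_force: [-0.2, 0.9, 0.8]
opening: 0.176
```

```bash
python3 go.py 416.6 -348.7 9.5 1.646
```

```text
clock 19.85 pos [ 415.8 -347.5  119.1] rot [-3.138  0.     1.648] open 0.176 F [-0.2  0.9  0.8]
turn [-0.2  0.   0.1] shift [ -1.2   1.1 109.6]
```

>>> play_rows(moves=[[[0,0,0],[-1,1,30],0],[[0,0,0],[-1,1,60],0],[[0,0,0],[-1,1,85],0],[[0,0,0],[-1,1,100],0],[[0,0,0],[-1,1,106],0],[[0,0,0],[-1,1,110],0],[[0,0,0],[-1,1,110],0],[[0,0,0],[-1,1,110],0]])

```text
clock: 20.65
eef_pos: [417.2, -348.9, 9.9]
tcp_rot: [-3.14, 0.002, 1.648]
contact_force: [-0.3, -0.1, -0.7]
opening: 0.177
```

>>> play_rows(moves=[[[0,0,0],[0,0,0],0.17],[[0,0,0],[0,0,0],0.25],[[0,0,0],[0,0,0],0.35],[[0,0,0],[0,0,0],0.35],[[0,0,0],[0,0,0],0.35],[[0,0,0],[0,0,-15],0.35],[[0,0,0],[0,0,-50],0.5],[[0,0,0],[0,0,-90],0.8],[[0,0,0],[0,0,-120],0.95],[[0,0,0],[0,0,-130],0.95],[[0,0,0],[0,0,-130],0.95]])

```text
clock: 21.75
eef_pos: [418.3, -349.3, 142.0]
tcp_rot: [3.141, 0.004, 1.648]
contact_force: [-0.5, -0.4, -0.3]
opening: 0.95
```

```bash
python3 go.py 643 177.6 140 1.646;python3 -c "
from h import *
f=grab('scene');c=proj(f,[[451,-320,20]])[0].astype(int);a=f['color'][max(0,c[1]-80):c[1]+70,max(0,c[0]-100):c[0]+100,::-1]
cv2.imwrite('pics/g6.png',cv2.resize(a,None,fx=4,fy=4,interpolation=cv2.INTER_CUBIC))"
```

```text
clock 21.75 pos [ 418.3 -349.3  142. ] rot [3.141 0.004 1.648] open 0.95 F [-0.5 -0.4 -0.3]
turn [0.  0.2 0.1] shift [5.081e+02 2.646e+02 1.000e-01]
```

View pics/g6.png

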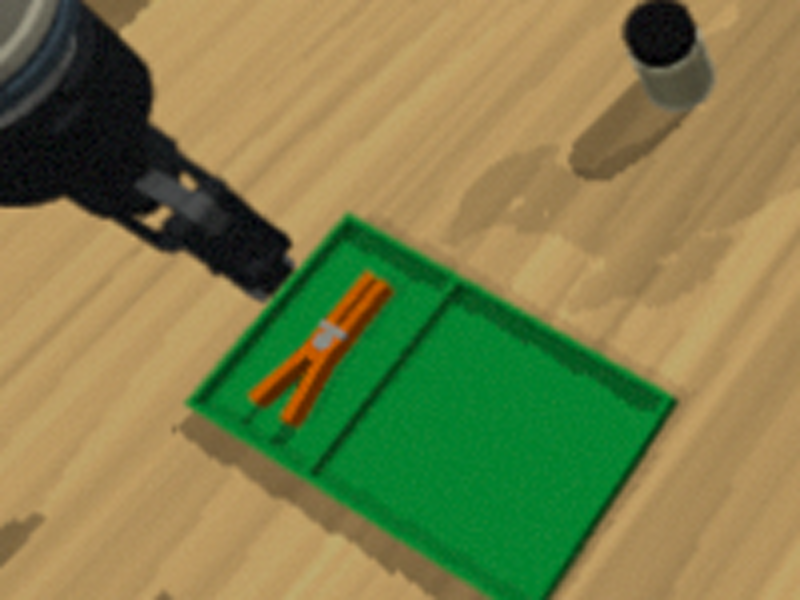

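```bash
python3 -c "
from h import *
f=grab('scene')
o=[]
for p in((417,-349,10),(448,326,10)):
  c=proj(f,[p])[0].astype(int);a=f['color'][c[1]-30:c[1]+30,c[0]-35:c[0]+35,::-1]
  o.append(cv2.resize(a,None,fx=5.7,fy=5.7,interpolation=cv2.INTER_CUBIC))
cv2.imwrite('pics/g7.png',np.hstack(o))"
```

```text
(no output)
```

View pics/g7.png

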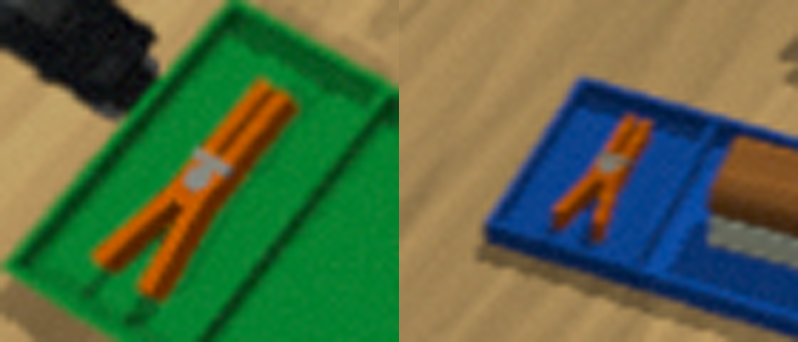

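```bash
python3 -c "
from h import *
import pickle
fs=pickle.load(open('m.pkl','rb'))
f=fs['scene']
o=[]
for p in((452,-8,10),(659,65,10),(648,-67,10)):
  c=proj(f,[p])[0].astype(int);a=f['color'][c[1]-25:c[1]+25,c[0]-25:c[0]+25,::-1]
  o.append(cv2.resize(a,None,fx=5.3,fy=5.3,interpolation=cv2.INTER_CUBIC))
cv2.imwrite('pics/g8.png',np.hstack(o))"
```

```text
(no output)
```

View pics/g8.png

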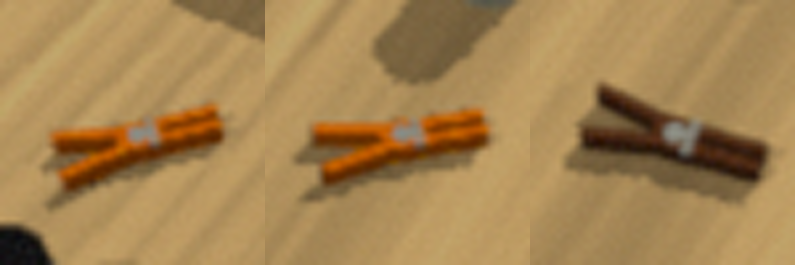

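>>> play_rows(moves=[[[0,0,0],[15,8,0],0.95],[[0,0,0],[45,23,0],0.95],[[0,0,0],[85,44,0],0.95],[[0,0,0],[125,65,0],0.95],[[0,0,0],[165,86,0],0.95],[[0,0,0],[205,107,0],0.95],[[0,0,0],[245,128,0],0.95],[[0,0,0],[285,148,0],0.95],[[0,0,0],[325,169,0],0.95],[[0,0,0],[365,190,0],0.95],[[0,0,0],[405,211,0],0.95],[[0,0,0],[445,232,0],0.95],[[0,0,0],[480,250,0],0.95],[[0,0,0],[502,261,0],0.95],[[0,0,0],[508,264.5,0],0.95],[[0,0,0],[508,264.5,0],0.95],[[0,0,0],[508,264.5,0],0.95],[[0,0,0],[508,264.5,0],0.95]])

```text
clock: 23.65
eef_pos: [641.0, 177.1, 137.7]
tcp_rot: [-3.138, 0.002, 1.647]
contact_force: [0.8, -0.3, 0.3]
opening: 0.951
```

```bash
python3 go.py 643 177.6 14 1.646
```

```text
clock 23.65 pos [641.  177.1 137.7] rot [-3.138e+00  2.000e-03  1.647e+00] open 0.951 F [ 0.8 -0.3  0.3]
turn [-0.2  0.1  0. ] shift [  0.5   2.5 123.7]
```

>>> play_rows(moves=[[[0,0,0],[0.5,2,20],0.95],[[0,0,0],[0.5,2,45],0.95],[[0,0,0],[0.5,2,75],0.95],[[0,0,0],[0.5,2,102],0.95],[[0,0,0],[0.5,2,118],0.95],[[0,0,0],[0.5,2,123.5],0.95],[[0,0,0],[0.5,2,123.5],0.95],[[0,0,0],[0.5,2,123.5],0.6],[[0,0,0],[0.5,2,123.5],0.3],[[0,0,0],[0.5,2,123.5],0.3],[[0,0,0],[0.5,2,123.5],0.3],[[0,0,0],[0.5,2,123.5],0.3],[[0,0,0],[0.5,2,123.5],0.3],[[0,0,0],[0.5,2,123.5],0.3],[[0,0,0],[0.5,2,123.5],0.3]], newtons=35)

```text
clock: 25.15
eef_pos: [643.3, 177.8, 15.7]
tcp_rot: [-3.14, 0.001, 1.647]
contact_force: [-1.6, -0.5, 6.4]
opening: 0.506
```

>>> play_rows(moves=[[[0,0,0],[0,0,-10],0.3],[[0,0,0],[0,0,-30],0.3],[[0,0,0],[0,0,-60],0.3],[[0,0,0],[0,0,-95],0.3],[[0,0,0],[0,0,-118],0.3],[[0,0,0],[0,0,-125],0.3],[[0,0,0],[0,0,-125],0.3]])

```text
clock: 25.85
eef_pos: [644.1, 178.1, 142.0]
tcp_rot: [3.141, 0.001, 1.647]
contact_force: [-0.5, -1.1, -2.1]
opening: 0.503
```

```bash
python3 -c "
import numpy as np
for l in((82,-25),(13,15)):
  c,s=np.cos(.075),np.sin(.075);print(488.4+c*l[0]-s*l[1],-343.3+s*l[0]+c*l[1])"
python3 go.py 572 -362.1 140 1.646;python3 -c "
from h import *
f=grab('scene');c=proj(f,[[643,177,80]])[0].astype(int);a=f['color'][max(0,c[1]-80):c[1]+70,max(0,c[0]-100):c[0]+100,::-1]
cv2.imwrite('pics/g9.png',cv2.resize(a,None,fx=4,fy=4,interpolation=cv2.INTER_CUBIC))"
```

```text
572.0427257670195 -362.0854844564403
500.2395090263675 -327.36808153377126
clock 25.85 pos [644.1 178.1 142. ] rot [3.141e+00 1.000e-03 1.647e+00] open 0.503 F [-0.5 -1.1 -2.1]
turn [0. 0. 0.] shift [-533.2 -112.8    2.4]
```

View pics/g9.png

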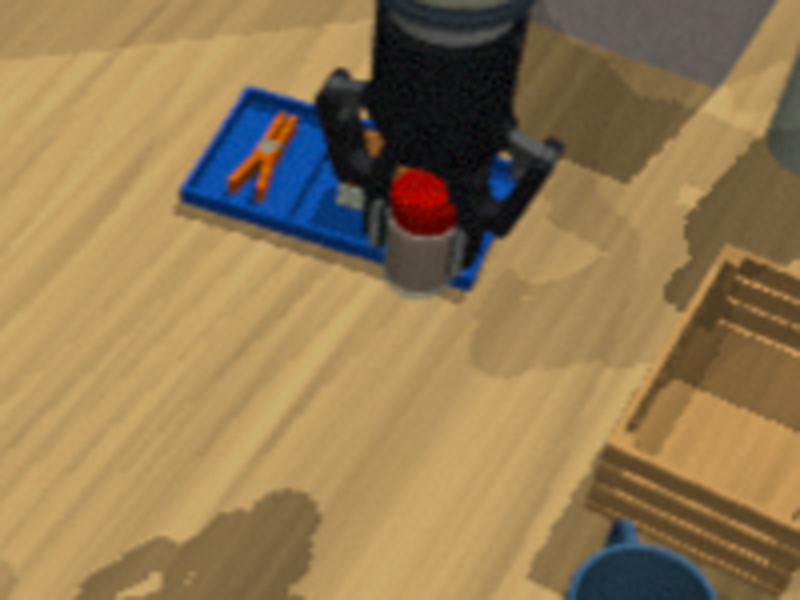

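>>> play_rows(moves=[[[0,0,0],[-12,-3,0],0.3],[[0,0,0],[-34,-7,0],0.3],[[0,0,0],[-66,-14,0],0.3],[[0,0,0],[-100,-21,0],0.3],[[0,0,0],[-136,-29,0],0.3],[[0,0,0],[-172,-36,0],0.3],[[0,0,0],[-208,-44,0],0.3],[[0,0,0],[-244,-52,0],0.3],[[0,0,0],[-280,-59,0],0.3],[[0,0,0],[-316,-67,0],0.3],[[0,0,0],[-352,-74,0],0.3],[[0,0,0],[-388,-82,0],0.3],[[0,0,0],[-424,-90,0],0.3],[[0,0,0],[-458,-97,0],0.3],[[0,0,0],[-490,-104,0],0.3],[[0,0,0],[-514,-109,0],0.3],[[0,0,0],[-528,-112,1],0.3],[[0,0,0],[-533,-113,2],0.3],[[0,0,0],[-533,-113,2],0.3],[[0,0,0],[-533,-113,2],0.3]])

```text
clock: 27.9
eef_pos: [570.9, -361.0, 138.9]
tcp_rot: [-3.139, 0.0, 1.647]
contact_force: [-0.4, 1.0, -1.3]
opening: 0.502
```

```bash
python3 go.py 572 -362.1 20 1.646
```

```text
clock 27.9 pos [ 570.9 -361.   138.9] rot [-3.139  0.     1.647] open 0.502 F [-0.4  1.  -1.3]
turn [-0.1  0.   0.1] shift [ -1.2   1.3 118.9]
```

>>> play_rows(moves=[[[0,0,0],[-1,1,20],0.3],[[0,0,0],[-1,1,45],0.3],[[0,0,0],[-1,1,75],0.3],[[0,0,0],[-1,1,98],0.3],[[0,0,0],[-1,1,111],0.3],[[0,0,0],[-1,1,117],0.3],[[0,0,0],[-1,1,119],0.3],[[0,0,0],[-1,1,119],0.3],[[0,0,0],[-1,1,119],0.3]])

```text
clock: 28.8
eef_pos: [572.4, -362.3, 21.1]
tcp_rot: [-3.14, 0.001, 1.647]
contact_force: [-0.5, 0.4, -0.9]
opening: 0.504
```

>>> play_rows(moves=[[[0,0,0],[0,0,0],0.6],[[0,0,0],[0,0,0],0.75],[[0,0,0],[0,0,0],0.85],[[0,0,0],[0,0,0],0.85],[[0,0,0],[0,0,0],0.85],[[0,0,0],[0,0,-15],0.85],[[0,0,0],[0,0,-45],0.85],[[0,0,0],[0,0,-85],0.85],[[0,0,0],[0,0,-115],0.6],[[0,0,0],[0,0,-125],0.5],[[0,0,0],[0,0,-125],0.5]])

```text
clock: 29.9
eef_pos: [573.5, -362.8, 148.5]
tcp_rot: [3.14, 0.004, 1.647]
contact_force: [-0.4, -0.2, -0.4]
opening: 0.499
```

```bash
python3 go.py 670 -169.3 150 1.646;python3 -c "
from h import *
f=grab('scene');c=proj(f,[[520,-300,30]])[0].astype(int);a=f['color'][max(0,c[1]-80):c[1]+70,max(0,c[0]-100):c[0]+100,::-1]
cv2.imwrite('pics/g10.png',cv2.resize(a,None,fx=4,fy=4,interpolation=cv2.INTER_CUBIC))"
```

```text
clock 29.9 pos [ 573.5 -362.8  148.5] rot [3.14  0.004 1.647] open 0.499 F [-0.4 -0.2 -0.4]
turn [0.1 0.2 0.1] shift [185.5 111.   -2. ]
```

View pics/g10.png

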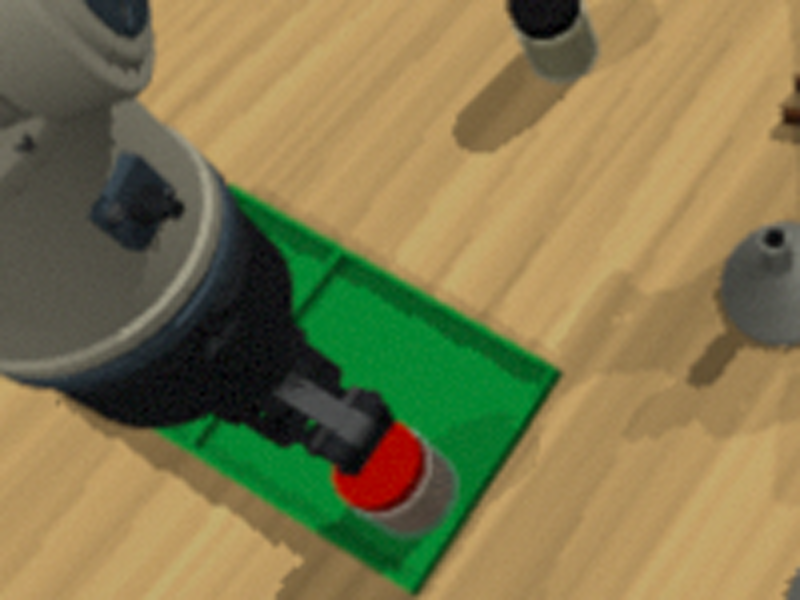

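>>> play_rows(moves=[[[0,0,0],[12,7,-1],0.5],[[0,0,0],[35,21,-2],0.5],[[0,0,0],[68,41,-2],0.5],[[0,0,0],[102,61,-2],0.5],[[0,0,0],[135,81,-2],0.5],[[0,0,0],[163,97,-2],0.5],[[0,0,0],[180,108,-2],0.5],[[0,0,0],[185.5,111,-2],0.5],[[0,0,0],[185.5,111,-2],0.5],[[0,0,0],[185.5,111,-2],0.5],[[0,0,0],[185.5,111,-2],0.5]])

```text
clock: 31.05
eef_pos: [668.4, -170.1, 148.0]
tcp_rot: [-3.141, 0.002, 1.646]
contact_force: [-0.2, -0.5, 0.6]
opening: 0.5
```

```bash
python3 go.py 670 -169.3 41 1.646
```

```text
clock 31.05 pos [ 668.4 -170.1  148. ] rot [-3.141e+00  2.000e-03  1.646e+00] open 0.5 F [-0.2 -0.5  0.6]
turn [-0.   0.1 -0. ] shift [  0.9   1.7 107. ]
```

>>> play_rows(moves=[[[0,0,0],[1,1.5,20],0.5],[[0,0,0],[1,1.5,45],0.5],[[0,0,0],[1,1.5,75],0.5],[[0,0,0],[1,1.5,95],0.5],[[0,0,0],[1,1.5,104],0.5],[[0,0,0],[1,1.5,107],0.5],[[0,0,0],[1,1.5,107],0.5],[[0,0,0],[1,1.5,107],0.3],[[0,0,0],[1,1.5,107],0],[[0,0,0],[1,1.5,107],0],[[0,0,0],[1,1.5,107],0],[[0,0,0],[1,1.5,107],0],[[0,0,0],[1,1.5,107],0],[[0,0,0],[1,1.5,107],0],[[0,0,0],[1,1.5,107],0]], newtons=35)

```text
clock: 32.55
eef_pos: [670.4, -169.4, 42.1]
tcp_rot: [3.141, 0.003, 1.646]
contact_force: [-1.3, -1.5, 6.1]
opening: 0.174
```

>>> play_rows(moves=[[[0,0,0],[0,0,-10],0],[[0,0,0],[0,0,-30],0],[[0,0,0],[0,0,-60],0],[[0,0,0],[0,0,-95],0],[[0,0,0],[0,0,-118],0],[[0,0,0],[0,0,-125],0],[[0,0,0],[0,0,-125],0]])

```text
clock: 33.25
eef_pos: [670.8, -169.1, 168.3]
tcp_rot: [3.139, 0.003, 1.646]
contact_force: [-0.2, 0.5, -1.5]
opening: 0.17
```

```bash
python3 go.py 500.2 -327.4 166 1.646;python3 -c "
from h import *
o=[]
for n in('scene','top'):
  f=grab(n);c=proj(f,[[670,-169,140]])[0].astype(int);a=f['color'][max(0,c[1]-50):c[1]+50,max(0,c[0]-50):c[0]+50,::-1]
  o.append(cv2.resize(a,(400,400),interpolation=cv2.INTER_CUBIC))
cv2.imwrite('pics/g11.png',np.hstack(o))"
```

```text
clock 33.25 pos [ 670.8 -169.1  168.3] rot [3.139e+00 3.000e-03 1.646e+00] open 0.17 F [-0.2  0.5 -1.5]
turn [0.1 0.2 0. ] shift [-145.  -182.     2.3]
```

View pics/g11.png

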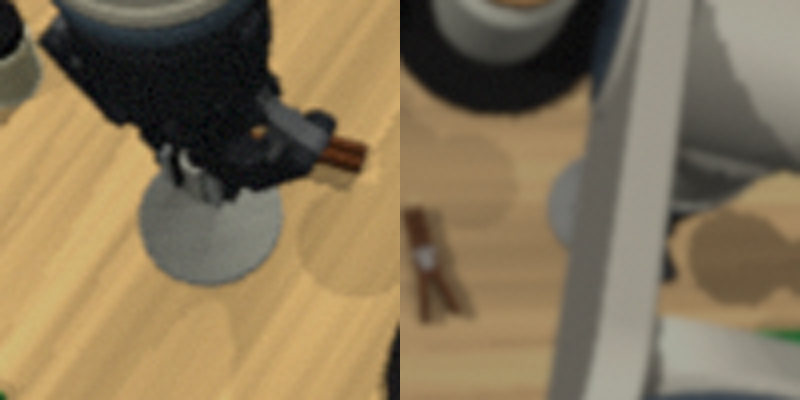

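>>> play_rows(moves=[[[0,0,0],[-8,-10,0],0],[[0,0,0],[-22,-28,0],0],[[0,0,0],[-42,-53,0],0],[[0,0,0],[-64,-80,0],0],[[0,0,0],[-86,-108,0],0],[[0,0,0],[-108,-135,0],0],[[0,0,0],[-126,-158,0],0],[[0,0,0],[-139,-174,1],0],[[0,0,0],[-145,-182,2],0],[[0,0,0],[-145,-182,2],0],[[0,0,0],[-145,-182,2],0],[[0,0,0],[-145,-182,2],0]])

```text
clock: 34.55
eef_pos: [499.4, -326.6, 164.3]
tcp_rot: [-3.141, 0.002, 1.647]
contact_force: [0.7, 0.6, -1.0]
opening: 0.173
```

```bash
python3 go.py 500.2 -327.4 46.5 1.646
```

```text
clock 34.55 pos [ 499.4 -326.6  164.3] rot [-3.141e+00  2.000e-03  1.647e+00] open 0.173 F [ 0.7  0.6 -1. ]
turn [-0.1  0.1  0. ] shift [ -0.6   0.8 117.8]
```

>>> play_rows(moves=[[[0,0,0],[-0.5,0.5,20],0],[[0,0,0],[-0.5,0.5,45],0],[[0,0,0],[-0.5,0.5,75],0],[[0,0,0],[-0.5,0.5,98],0],[[0,0,0],[-0.5,0.5,111],0],[[0,0,0],[-0.5,0.5,116],0],[[0,0,0],[-0.5,0.5,118],0],[[0,0,0],[-0.5,0.5,118],0],[[0,0,0],[-0.5,0.5,118],0]])

```text
clock: 35.45
eef_pos: [500.6, -327.7, 47.3]
tcp_rot: [3.141, 0.003, 1.647]
contact_force: [-0.3, -0.2, -1.1]
opening: 0.175
```

>>> play_rows(moves=[[[0,0,0],[0,0,0],0.2],[[0,0,0],[0,0,0],0.3],[[0,0,0],[0,0,0],0.4],[[0,0,0],[0,0,0],0.4],[[0,0,0],[0,0,0],0.4],[[0,0,0],[0,0,-15],0.4],[[0,0,0],[0,0,-45],0.4],[[0,0,0],[0,0,-85],0.4],[[0,0,0],[0,0,-125],0.4],[[0,0,0],[0,0,-135],0.4],[[0,0,0],[-30,-15,-145],0.4],[[0,0,0],[20,-60,-145],0.4],[[0,0,0],[70,-90,-145],0.4],[[0,0,0],[120,-120,-145],0.4],[[0,0,0],[170,-150,-145],0.4],[[0,0,0],[220,-150,-145],0.4],[[0,0,0],[250,-150,-145],0.4],[[0,0,0],[250,-150,-145],0.4]])

```text
clock: 37.25
eef_pos: [329.5, -86.5, 191.5]
tcp_rot: [-3.141, 0.002, 1.648]
contact_force: [-0.0, -0.2, 0.2]
opening: 0.403
```

```bash
cat > c.py <<'E'
from fit import *
F=[grab("top"),grab("scene")]
for f,n in zip(F,("top","scene")):
    cv2.imwrite(f"pics/fin_{n}.png",cv2.resize(f["color"][:,:,::-1],(800,600),interpolation=cv2.INTER_CUBIC))
print(r.sense()["eef_pos"],r.sense()["clock"])
for xy,a in(((448,326),1.715),((417,-349),1.646)):
    obs=[(f,near(f,cmask(f,"orange"),xy,48)) for f in F]
    for z in (4,9): b=fit("peg",obs,*xy,a,z=z);print("peg",z,np.round(b[:3],3),np.round(b[3],3))
for mod,name,xy,a in(("brush","brush_mid",(558,342),.144),("jar","red_jar_mid",(572,-362),0),("jar","black_jar_mid",(470,-120),0),("funnel","funnel_mid",(500,-327),0)):
    obs=[]
    for f in F:
        c=proj(f,[[*xy,25]])[0]
        for o in r.silhouettes(f,name):
            if np.hypot(*(np.array(o["location"])-c))<14: obs.append((f,o["mask"].astype(float)));break
    if obs: b=fit(mod,obs,*xy,a,z=0 if "black" in name else 4,fixyaw=mod!="brush");print(name,np.round(b[:3],3),np.round(b[3],3))
E
python3 c.py
```

```text
[330.83854021 -87.4673009  191.75769793] 37.35
peg 4 [448.932 328.633   1.769] [0.044 0.44 ]
peg 9 [452.354 329.88    1.722] [0.043 0.426]
peg 4 [ 419.358 -349.717    1.617] [0.034 0.498]
peg 9 [ 421.39  -349.738    1.617] [0.034 0.495]
brush_mid [5.58914e+02 3.42440e+02 1.64000e-01] [0.937 0.918]
red_jar_mid [ 573.214 -359.9      0.   ] [0.898 0.916]
black_jar_mid [ 471.849 -119.029    0.   ] [0.902 0.941]
funnel_mid [ 501.763 -328.114    0.   ] [0.944 0.956]
```

View pics/fin_scene.png

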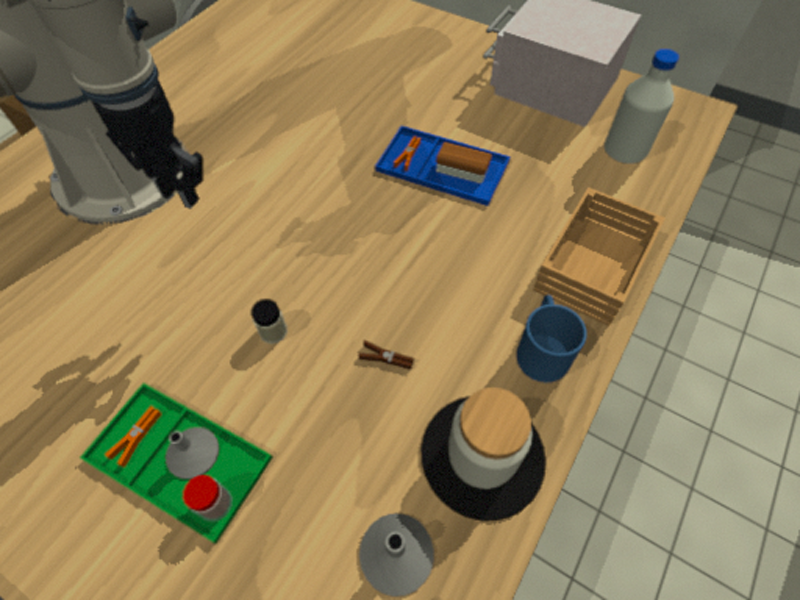

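View pics/fin_top.png

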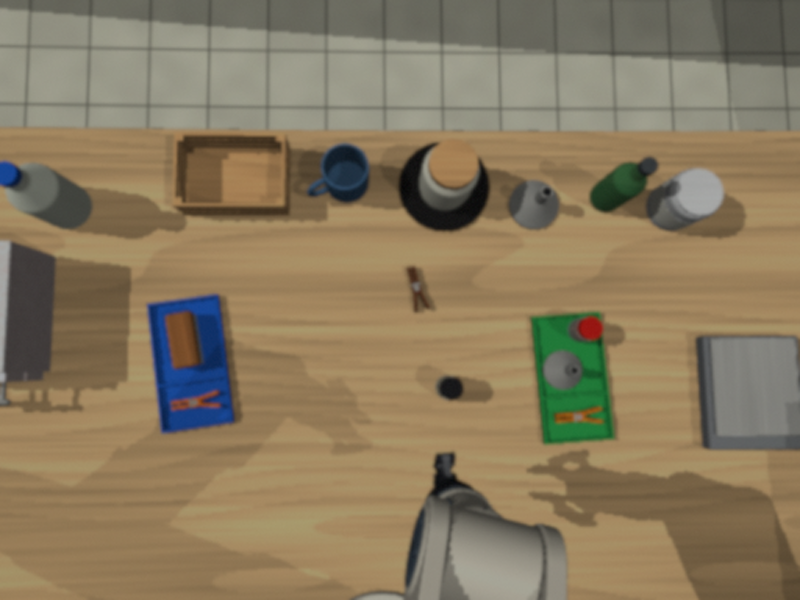

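```bash
python3 -c "
from h import *
o=[]
for n in('scene','top'):
 f=grab(n)
 for p in((490,-345,10),(520,336,10)):
  c=proj(f,[p])[0].astype(int);a=f['color'][c[1]-50:c[1]+50,c[0]-50:c[0]+50,::-1]
  o.append(cv2.resize(a,(298,298),interpolation=cv2.INTER_CUBIC))
cv2.imwrite('pics/g12.png',np.vstack([np.hstack(o[:2]),np.hstack(o[2:])]))"
```

```text
(no output)
```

View pics/g12.png

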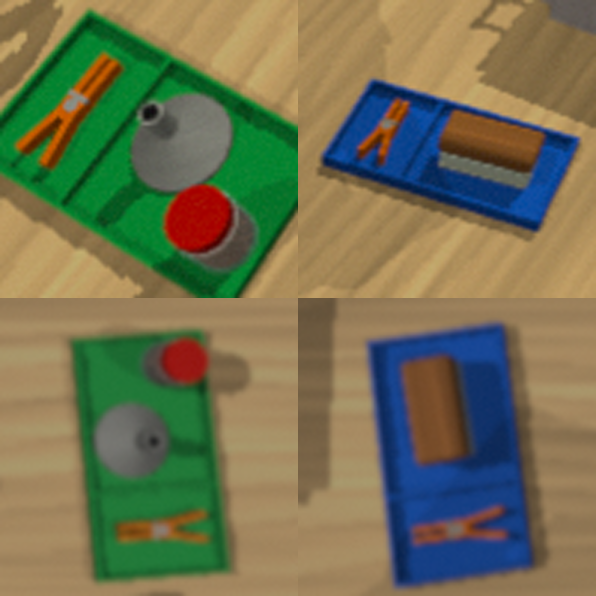

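```bash
python3 -c "
from rig import r
print(r.sense()['clock'],r.sign_off())"
```

```text
the job is handed in; nothing more can be done
37.85 None
```

I made up both kits in the order asked and handed the job in at 37.9 s, with the arm clear of everything.

- **Blue tray:** one orange peg lies flat in the small bay. The brush is bristles down in the wide bay, fitted at (559, 342) and level.
- **Green tray:** the other orange peg lies flat in the small bay. The red-capped jar (573, -360) stands upright and the smaller funnel (502, -328) stands on its mouth, side by side in the wide bay.
- **Left alone:** the black-capped jar fits within 1 mm of where it started. The brown peg and the larger funnel sit at the same pixels as before.

**Checks that were weak or disagreed:**
- **Pegs:** the last colour fit for the two pegs was poor, with an overlap of about 0.03 in the top view and 0.4–0.5 in the scene view. I judged them flat from the close crops. The green one showed a slight gap to its shadow at the legs, much like the shadows beside the pegs before I moved them.
- **Red jar:** its clearance to the end wall is small, about 5 mm, against the 2 mm calibration tolerance.

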